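Slide the thin tea-box lid over the ledge edge, regrasp it and close the box

ROBOT

A 6-joint arm with a two-finger parallel gripper is mounted at the origin on the work surface. World frame = base frame: x ahead of the robot, y to its left, z up, the work surface at z = 0. Lengths are in m, angles in degrees, forces in N, time in s.
With the tool pointing down it reaches from about 0.35 to 0.875 m from the base axis. Payload 4.2 kg.
Tool frame: the origin (TCP) lies between the finger pads; the fingertips stand 19 mm ahead of it and the grasp point (between the pads) is the TCP; z points along the fingers, y is the line along which they close (so a half turn about z gives the same grasp; the last joint's range is limited). The gripper opens to 87 mm and grips with 3 to 60 N. Pads are 19 mm wide; open, the fingers measure 117 mm over their backs; the gripper's body (75 mm by 190 mm) begins 51 mm behind the grasp point.
Start: joints at [-51.245, 22.042, 0.453, 0, -68.411, -14.817], TCP at [0.254, -0.571, 0.242] pointing down, gripper open.
Joint ranges: [-179.83, 179.83], [-69.29, 118.12], [-61.27, 80.66], [-181.25, 117.63], [-171.15, -9.14], [-177.46, 177.46]. Speed limits (degrees/s): [159.86, 159.86, 180, 180, 180, 180].

INTERFACE

Orientations are given as a 3x3 rotation matrix whose columns are the frame's x, y, z axes.
In Python, from station import r gives the robot as it stands.
- The arm moves only by the tool drive_tool, never from a script. Its argument "steps" is one flat list of numbers, 7 for each row, row after row: the turn, a rotation vector about the tool's x, y, z in rad, then the shift along the tool's x, y, z in m, then the opening, from 0 (shut) to 1 (fully open). A call has 1 to 10 rows; each row shifts and turns the commanded pose from where the row before left it, along the tool's axes as they then stand; what a row does not reach is not made up. A row lasts 1/12 s, in which the tool goes at most 41.7 mm and 7.16 degrees, less where a joint would pass 70% of its speed; a pose out of reach is approached as far as the arm can. A call is refused whole if a number of a shift passes 0.0417 or a number of a turn 0.125, either way. A call with a gripper value outside its range is refused whole. The fingers move at their own pace and stop on an object; the grip force is fixed at half the most. Time passes only in rows, so rows that do not move let the fingers close. It gives the time, the measured TCP pose, the force, the opening and the grip force at its end, in the units of the state.
- r.sense(): the state, without advancing time (a new reading comes with each control period).
- r.capture(name): name is "scene" or "top"; returns the picture (480x640x3 uint8, blue, green, red); there is no depth.
- r.camera_params(name): a dict with "camera_matrix" (3x3 intrinsics, pixels), "extrinsics" (4x4, takes a point from world to camera coordinates). Camera axes: x right, y down, z forward; pixel columns grow to the right and rows downward; lengths in m; the calibration is good to about 2 mm. A picture is of the moment at which its call begins. camera_params takes no time and is no camera call.
- r.finish_job(): hands the job in; it is judged then, once.
The state is a dict: "time_s": time; "joints": joint angles; "joint_velocities": joint speeds; "effort": joint torques, N m; "tcp_pos": TCP position; "ee_rot": TCP orientation; "wrist_force": force on the tool from outside, world axes, zero at the start; "moment": the same for the moment, N m; "gripper_width": opening from 0.0 (shut) to 1.0 (fully open); "gripper_force": force on a finger pad.
Only numpy, scipy, OpenCV 4.12 (cv2) and the standard library are available. Lean on these libraries where they do the work, as an engineer would, in place of code of your own. Each camera call takes 0.05 s, during which the arm holds its last target. There are 200 camera calls.

TASK

Close the tea box with its thin blue lid. The lid lies too flat to pick up: slide it on the raised ledge until its front end sticks out well past the open front edge (by about 5 cm), pinch it there, lay it down level across the two bars of the steel stand and let go; then take it again by its middle, lift it clear, and lower it gently into the recess of the box until it lies flat and fully home. Never drop the lid or let it come down on the counter, and leave the pot, the mug and the ladle where they are.

Things in the scene. Friction and masses are not known exactly. Their poses are not given: they have to be found in the camera images.
- lid: thin flat rigid blue metal plate with two fine white lines, 170 long (its x) x 60 wide (its y) x 3 mm thick, 60 to 120 g. Origin: centre of its underside. It starts flat on the ledge, its long side roughly square to the open edge, its front end up to 40 mm inside that edge. Smooth on the tile: fingertips pressed down on it (5 to 10 N) drag it along.
- lid_front (a point): the middle of the lid's short front end, the one nearest the ledge's open edge at the start: at x = -85 mm in the lid's frame
- ledge: fixed raised tiled ledge: flat top 200 (its x) x 240 mm (its y), 60 mm above the counter. Origin: centre of its underside, on the counter. Its open front edge is a straight drop along the side at y = -120 mm in its frame; the other three sides have grey upstands 12 mm thick that rise 12 mm above the top.
- ledge_edge (a point): middle of the open front edge of the ledge, at top level (60 mm up); axes as the ledge's, so -y points outwards over the drop
- stand: fixed steel stand: 110 x 100 x 6 mm foot, two level bars along its y, each 90 mm long, 8 mm wide, at x = -38 and +38 mm, tops 60 mm above the counter. The lid is laid centred across both bars, its length along the stand's x (either way round); its ends stick out and the gap between the bars leaves its middle free. Origin: centre of its underside, on the counter.
- box: fixed open wooden tea box 190 (its x) x 80 (its y) x 68 mm high, 6 mm rim, recess for the lid 178 x 68 mm, 10 mm deep, with steps 12 mm wide at both short ends. Both long walls have a cut-out 46 mm wide at their middle, from the rim down to 22 mm above the counter, for fingers that hold the lid by its middle. Origin: centre of its underside, on the counter.
- box_seat (a point): centre of the recess at the level of the steps, 58 mm above the counter: where the centre of the lid's underside comes to rest (4 mm of room all round; either way round); axes as the box's. Packets inside the box stay below 36 mm.
- pot: bystander: aluminium pot upside down, 160 mm across, 90 mm high, two small side handles out to 100 mm along its y; origin centre of its underside
- mug: bystander: red plastic mug, upright, 76 mm across, 90 mm high, handle at +y; origin centre of its underside
- ladle: bystander: steel ladle lying flat, bowl 80 mm across at x = 110 mm, 32 mm high, handle to x = -170 mm; origin on the counter
Things that resemble listed ones, but are neither listed nor needed, are in the scene too. There is more than one size of the box; the one meant has the size given above. Of the things like the stand, leave any that is green; of the rest the larger one is meant.

How it is judged (in metres and radians):
On the way, in this order (a step that is already met when the one before it is completed fails the run):
1. the lid lies flat on the ledge with its front end at least 35 mm past the open edge (y of lid_front in the frame of ledge_edge below -0.035 m and z of lid in the frame of ledge between 0.057 and 0.063 m and angle between lid's own z axis and vertical below 0.05 rad and contact force between lid and ledge above 0.05 N), for 0.2 s.
2. the lid lies level across both bars of the stand (centre within 25 mm), let go (horizontal distance between lid and stand below 0.025 m and z of lid in the frame of stand between 0.057 and 0.063 m and angle between lid's own z axis and vertical below 0.05 rad and contact force between the fingers and lid below 0.05 N), for 0.3 s.
3. the lid is held by its middle (grasp within 30 mm of its centre), lifted at least 15 mm off the stand (contact force between the fingers and lid above 0.5 N and distance between the grasp point and lid below 0.03 m and height (world z) of lid above 0.075 m), for 0.2 s.
At the end, for the whole second after the job is handed in: The lid lies released and at rest in the recess of the box: its centre within 8 mm of the recess centre, its underside within 3 mm of the steps, level within 2 degrees and along the box within 4.5 degrees (horizontal distance between lid and box_seat below 0.008 m and z of lid in the frame of box_seat between -0.003 and 0.003 m and angle between lid's own z axis and vertical below 0.035 rad and angle between the x axis of lid and the x axis of box, either way round below 0.08 rad and linear speed of lid below 0.02 m/s and contact force between the fingers and lid below 0.05 N); the robot touches nothing.
It fails at once if the lid comes down on the counter (its centre under 30 mm) (height (world z) of lid below 0.03 m).
It fails at once if the lid falls free (faster than 0.5 m/s, untouched by the fingers) (linear speed of lid above 0.5 m/s and contact force between the fingers and lid below 0.01 N).
It fails at once if the pot, the mug or the ladle is moved more than 30 mm, or the mug tipped (distance of any of pot, mug, ladle from where it was at the start of the episode above 0.03 m or angle between mug's own z axis and vertical above 0.3 rad).
It also fails if it takes over 67 s, if anything falls off the work surface, if the arm or the gripper's body presses on something with over 40 N, if the wrist force passes 120 N, or if a joint passes its speed limit or range.

## Working session

There is one attempt and no reset: what is moved stays moved. The work goes in short steps, Python scripts to look and compute and a tool call to move; the robot and the scene stay as the last step left them, time stands still between calls to the robot, and variables do not carry over. Pictures are saved under pics/ and viewed, at most 10 in all, crops included, and the job is handed in when it is done.

Besides the shell and the picture viewer there is one more tool, called after "Emit:" by a JSON object that holds its "method" and its "body", one argument or row to a line. drive_tool: Moves the arm, as the interface text tells. Its arguments: {"type":"object","properties":{"steps":{"type":"array"}},"required":["steps"]}

```bash
ls; mkdir -p pics
python3 - <<'E'
from station import r
import cv2
s=r.sense();print(s['time_s'],s['tcp_pos'],s['ee_rot'],s['gripper_width'])
for n in("scene","top"):
    cv2.imwrite(f'pics/{n}0.png',r.capture(n));p=r.camera_params(n);print(p)
E
```

```text
pics
0.0 [ 0.2534001  -0.57072102  0.24044085] [[-9.14064259e-01 -4.05568237e-01 -9.66934826e-04]
 [-4.05569381e-01  9.14062131e-01  1.97418224e-03]
 [ 8.31728990e-05  2.19668858e-03 -9.99997584e-01]] 0.9986383840729831
{'camera_matrix': array([[436.88521801,   0.        , 319.36198404],
       [  0.        , 436.88521801, 240.75906198],
       [  0.        ,   0.        ,   1.        ]]), 'extrinsics': array([[-6.15061121e-01,  7.88479432e-01,  5.85248578e-05,
         3.95113406e-01],
       [ 4.95500596e-01,  3.86577839e-01, -7.77841072e-01,
        -1.88250073e-01],
       [-6.13334311e-01, -4.78390802e-01, -6.28461027e-01,
         1.34005635e+00],
       [ 0.00000000e+00,  0.00000000e+00,  0.00000000e+00,
         1.00000000e+00]])}
{'camera_matrix': array([[615.81727461,   0.        , 330.1923393 ],
       [  0.        , 615.81727461, 242.63347416],
       [  0.        ,   0.        ,   1.        ]]), 'extrinsics': array([[ 0.01122016, -0.99993247, -0.00302645, -0.10589791],
       [-0.99604852, -0.01090982, -0.08813804,  0.54451069],
       [ 0.08809907,  0.00400341, -0.99610367,  1.69726247],
       [ 0.        ,  0.        ,  0.        ,  1.        ]])}
```

View pics/scene0.png

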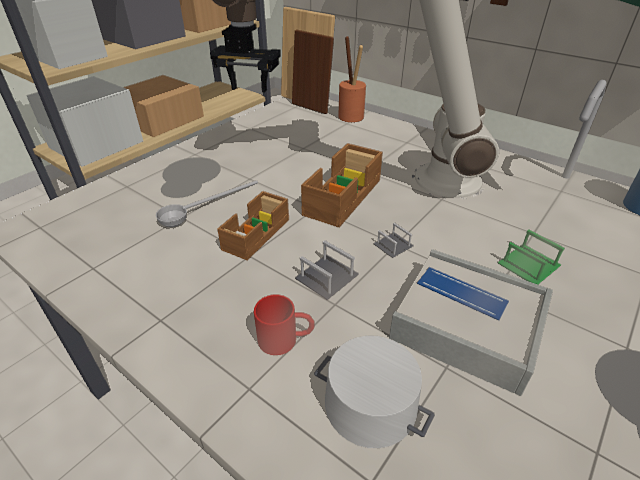

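View pics/top0.png

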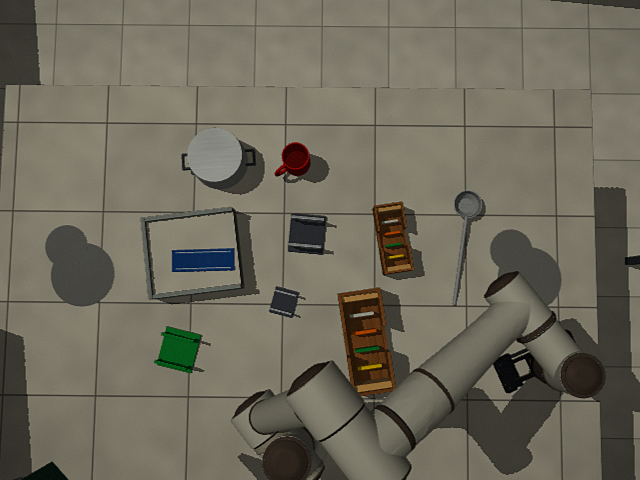

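The pictures show the ledge at top (195,253), with the lid at (203,260) and its right (-y) end near the right edge.

- **Boxes:** top (393,240) is about 72 px long, or 0.19 m. Top (367,342) is about 103 px, or 0.28 m. The first fits the size given.
- **Stands:** top (308,234) is grey and larger, (285,302) is grey and smaller, and (180,350) is green. The first is the one meant.

Next I confirm these in an enlarged crop and measure.

```bash
cat > h.py <<'E'
import numpy as np, cv2
from station import r
def ray(cam,uv,z):
    p=r.camera_params(cam);K=p['camera_matrix'];E=p['extrinsics']
    R,t=E[:3,:3],E[:3,3];c=-R.T@t
    d=R.T@np.linalg.solve(K,[uv[0],uv[1],1.]);return c+d*(z-c[2])/d[2]
def proj(cam,P):
    p=r.camera_params(cam);q=p['extrinsics'][:3,:3]@np.asarray(P,float)+p['extrinsics'][:3,3]
    q=p['camera_matrix']@q;return q[:2]/q[2]
def blue(im):
    h=cv2.cvtColor(im,cv2.COLOR_BGR2HSV)
    return cv2.morphologyEx(cv2.inRange(h,(105,130,60),(125,255,255)),cv2.MORPH_CLOSE,np.ones((5,5)))
def lid(cam,z,im=None,box=None):
    m=blue(r.capture(cam) if im is None else im)
    if box: k=np.zeros_like(m);k[box[1]:box[3],box[0]:box[2]]=1;m=m*k
    c=max(cv2.findContours(m,0,1)[0],key=cv2.contourArea)
    w=np.array([ray(cam,p,z)[:2] for p in c[:,0]],np.float32)
    return cv2.minAreaRect(w),cv2.boxPoints(cv2.minAreaRect(w))
E
python3 - <<'E'
from h import *
im=cv2.imread('pics/top0.png');s=cv2.imread('pics/scene0.png')
a=cv2.resize(im[190:320,130:430],(780,338),interpolation=cv2.INTER_CUBIC)
cv2.imwrite('pics/c1.png',a)
b=cv2.resize(s[180:400,210:570],(792,484),interpolation=cv2.INTER_CUBIC)
cv2.imwrite('pics/c2.png',b)
print(lid('top',.063,im)); print(lid('scene',.063,s,(380,240,560,380)))
hsv=cv2.cvtColor(im,cv2.COLOR_BGR2HSV)
m=cv2.inRange(hsv,(5,90,60),(22,255,255));m[:195]=0;m[285:]=0;m[:,:365]=0;m[:,420:]=0
m=cv2.morphologyEx(m,cv2.MORPH_CLOSE,np.ones((7,7)))
c=max(cv2.findContours(m,0,1)[0],key=cv2.contourArea);print('box',cv2.minAreaRect(c))
w=np.array([ray('top',p,.068)[:2] for p in c[:,0]],np.float32);print(cv2.minAreaRect(w),cv2.boxPoints(cv2.minAreaRect(w)))
E
```

```text
(((0.49141278862953186, 0.24743297696113586), (0.05928781256079674, 0.1669352650642395), 2.2716832160949707), array([[0.4584837 , 0.32966   ],
       [0.46510065, 0.16285591],
       [0.5243419 , 0.16520596],
       [0.51772493, 0.33201003]], dtype=float32))
(((0.49520179629325867, 0.21032404899597168), (0.05970878526568413, 0.0962928757071495), 2.0468995571136475), array([[0.46364677, 0.25737345],
       [0.46708614, 0.161142  ],
       [0.5267568 , 0.16327465],
       [0.52331746, 0.2595061 ]], dtype=float32))
box ((392.4770202636719, 237.18783569335938), (69.4553451538086, 31.556432723999023), 81.02737426757812)
((0.5588368773460388, -0.2692710757255554), (0.18972499668598175, 0.08567851781845093), 9.217659950256348) [[ 0.45833713 -0.2421806 ]
 [ 0.47206157 -0.32675272]
 [ 0.6593366  -0.29636157]
 [ 0.6456122  -0.21178943]]
```

View pics/c1.png

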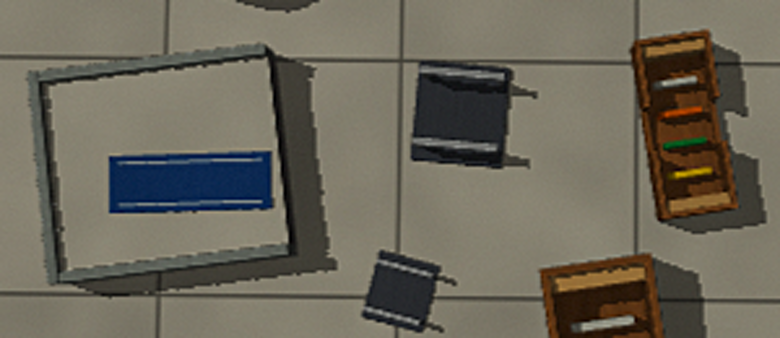

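View pics/c2.png

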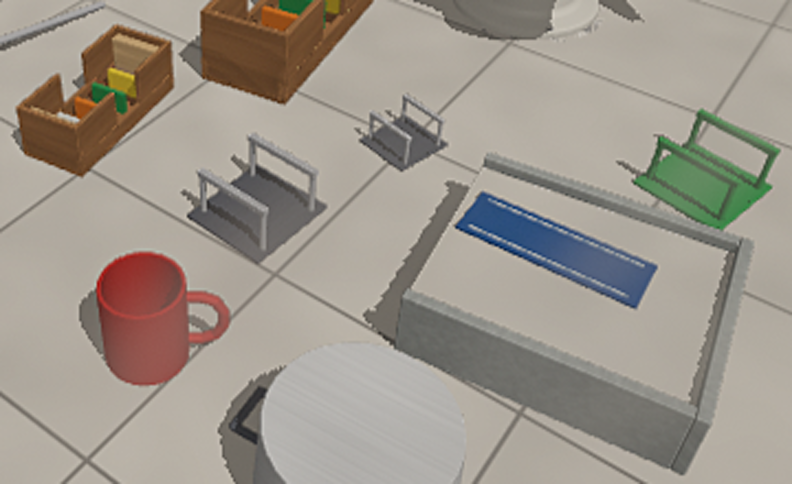

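Crop c1/c2 confirms: the open edge is the ledge's right (-y) side, the lid end is close to it, and the 190 mm box at c1 (685,125) and the larger grey stand at c1 (462,115) are the ones meant. One finer composite gives the corners.

Run:
```python
from h import *
im=cv2.imread('pics/top0.png');s=cv2.imread('pics/scene0.png')
R=lambda a,f:cv2.resize(a,None,fx=f,fy=f,interpolation=cv2.INTER_CUBIC)
o=np.zeros((600,800,3),np.uint8)
def put(a,x,y): o[y:y+a.shape[0],x:x+a.shape[1]]=a
put(R(im[198:282,370:418],7)[:588],0,0)      # box top, x7 @0,0
put(R(s[188:262,215:295],5.5)[:407],340,0)   # box scene x5.5 @340,0
put(R(im[208:262,284:344],3.5),340,410)      # stand top x3.5
put(R(s[240:296,292:362],3.3),560,410)       # stand scene x3.3
cv2.imwrite('pics/c3.png',o)
```

```text
(no output)
```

View pics/c3.png

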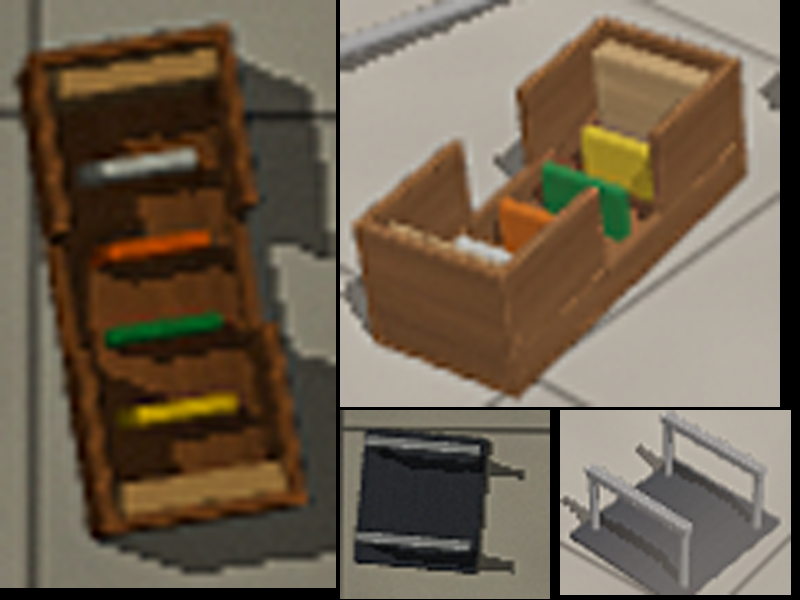

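The composite shows the box rim corners: top inset (25,58), (230,28), (305,503), (98,535) and scene inset (357,225), (510,272), (742,60), (600,18). Both bars of the stand are also visible.

Run:
```python
from h import *
np.set_printoptions(precision=4,suppress=True)
def P(cam,pts,off,f,org,z): return np.array([ray(cam,[(p[0]-off[0]+.5)/f-.5+org[0],(p[1]-off[1]+.5)/f-.5+org[1]],z)[:2] for p in pts])
def rep(n,A):
    print(n,A.tolist() if 0 else A.round(4).tolist(),'c',A.mean(0),'d',[round(float(np.linalg.norm(A[i]-A[i-1])),4) for i in range(4)],
     'ang',[round(float(np.degrees(np.arctan2(*(A[i]-A[i-1])[::-1]))),1) for i in range(4)])
rep('boxT',P('top',[(25,58),(230,28),(305,503),(98,535)],(0,0),7,(370,198),.068))
rep('boxS',P('scene',[(357,225),(510,272),(742,60),(600,18)],(340,0),5.5,(215,188),.068))
rep('stT',P('top',[(366,437),(482,450),(476,551),(358,538)],(340,410),3.5,(284,208),.06))
rep('stS',P('scene',[(587,470),(690,527),(765,470),(664,418)],(560,410),3.3,(292,240),.06))
rep('ledgeT',P('top',[(33,75),(267,47),(293,253),(55,280)],(0,0),2.6,(130,190),.072))
rep('ledgeS',P('scene',[(488,156),(750,243),(682,472-40),(405,294)],(0,0),2.2,(210,180),.072))
```

```text
boxT [[0.6441, -0.2164], [0.6568, -0.2965], [0.4713, -0.3258], [0.458, -0.2456]] c [ 0.5575 -0.2711] d [0.1884, 0.0811, 0.1878, 0.0812] ang [8.9, -81.0, -171.1, 99.4]
boxS [[0.6573, -0.2938], [0.6398, -0.2185], [0.4585, -0.2478], [0.4731, -0.3262]] c [ 0.5572 -0.2716] d [0.187, 0.0773, 0.1837, 0.0798] ang [10.0, 103.1, -170.8, -79.5]
stT [[0.6165, 0.0083], [0.6072, -0.0829], [0.5277, -0.0791], [0.5369, 0.0132]] c [ 0.5721 -0.0351] d [0.0798, 0.0916, 0.0796, 0.0928] ang [-3.5, -95.8, 177.3, 84.3]
stS [[0.6116, -0.0787], [0.6135, 0.0088], [0.5383, 0.0152], [0.5362, -0.0717]] c [ 0.5749 -0.0316] d [0.0758, 0.0875, 0.0755, 0.087] ang [-5.3, 88.7, 175.1, -91.4]
ledgeT [[0.6018, 0.4131], [0.6341, 0.1682], [0.4185, 0.1357], [0.3878, 0.3821]] c [0.5106 0.2748] d [0.2162, 0.247, 0.218, 0.2483] ang [8.2, -82.5, -171.4, 97.1]
ledgeS [[0.4244, 0.1443], [0.3896, 0.3873], [0.6259, 0.4044], [0.6348, 0.172]] c [0.5187 0.277 ] d [0.2123, 0.2454, 0.237, 0.2326] ang [-172.5, 98.2, 4.2, -87.8]
```

Emit:
{"method": "drive_tool", "body": {
  "steps": [0, 0, -0.1194, 0, 0, 0, 0.25, 0, 0, -0.1194, 0, 0, 0, 0.25, 0, 0, -0.1194, 0, 0, 0, 0.25, 0, 0, -0.1194, 0, 0, 0, 0.25, 0, 0, -0.1194, 0, 0, 0, 0.25, 0, 0, -0.1194, 0, 0, 0, 0.25, 0, 0, -0.1194, 0, 0, 0, 0.25, 0, 0, -0.1194, 0, 0, 0, 0.25, 0, 0, -0.1194, 0, 0, 0, 0.25, 0, 0, -0.1194, 0, 0, 0, 0.25]
}}

```text
time_s: 0.93
tcp_pos: [0.2535, -0.5709, 0.2409]
ee_rot: [[0.047, -0.999, -0.001], [-0.999, -0.047, 0.001], [-0.001, 0.001, -1.0]]
wrist_force: [0.5, -0.0, 0.5]
gripper_width: 0.324
gripper_force: 0.0
```

Emit:
{"method": "drive_tool", "body": {
  "steps": [0, 0, 0, -0.0373, -0.01255, 0, 0.25, 0, 0, 0, -0.0373, -0.01255, 0, 0.25, 0, 0, 0, -0.0373, -0.01255, 0, 0.25, 0, 0, 0, -0.0373, -0.01255, 0, 0.25, 0, 0, 0, -0.0373, -0.01255, 0, 0.25, 0, 0, 0, -0.0373, -0.01255, 0, 0.25, 0, 0, 0, -0.0373, -0.01255, 0, 0.25, 0, 0, 0, -0.0373, -0.01255, 0, 0.25, 0, 0, 0, -0.0373, -0.01255, 0, 0.25, 0, 0, 0, -0.0373, -0.01255, 0, 0.25]
}}

```text
time_s: 1.77
tcp_pos: [0.3634, -0.1915, 0.2414]
ee_rot: [[0.041, -0.999, -0.0], [-0.999, -0.041, 0.0], [-0.0, 0.0, -1.0]]
wrist_force: [0.3, -0.1, -1.0]
gripper_width: 0.246
gripper_force: 0.0
```

Emit:
{"method": "drive_tool", "body": {
  "steps": [0, 0, 0, -0.0373, -0.01255, 0, 0.25, 0, 0, 0, -0.0373, -0.01255, 0, 0.25, 0, 0, 0, -0.0373, -0.01255, 0, 0.25, 0, 0, 0, -0.0373, -0.01255, 0, 0.25, 0, 0, 0, -0.0373, -0.01255, 0, 0.25, 0, 0, 0, -0.0373, -0.01255, 0, 0.25, 0, 0, 0, -0.0373, -0.01255, 0, 0.25, 0, 0, 0, -0.0373, -0.01255, 0, 0.25, 0, 0, 0, -0.0373, -0.01255, 0, 0.25, 0, 0, 0, -0.0373, -0.01255, 0, 0.25]
}}

```text
time_s: 2.6
tcp_pos: [0.4736, 0.1864, 0.2413]
ee_rot: [[0.042, -0.999, -0.001], [-0.999, -0.042, -0.0], [0.0, 0.001, -1.0]]
wrist_force: [0.3, 0.3, 0.4]
gripper_width: 0.249
gripper_force: 0.0
```

Emit:
{"method": "drive_tool", "body": {
  "steps": [0, 0, 0, -0.0373, -0.01255, 0, 0.25, 0, 0, 0, -0.0373, -0.01255, 0, 0.25, 0, 0, 0, 0, 0, 0.04, 0.25, 0, 0, 0, 0, 0, 0.04, 0.25, 0, 0, 0, 0, 0, 0.04, 0.25, 0, 0, 0, 0, 0, 0.02, 0.25, 0, 0, 0, 0, 0, 0, 0.25, 0, 0, 0, 0, 0, 0, 0.25]
}}

```text
time_s: 3.27
tcp_pos: [0.4956, 0.2597, 0.1007]
ee_rot: [[0.041, -0.999, -0.002], [-0.999, -0.041, -0.002], [0.002, 0.002, -1.0]]
wrist_force: [-0.0, 0.3, 0.7]
gripper_width: 0.249
gripper_force: 0.0
```

Emit:
{"method": "drive_tool", "body": {
  "steps": [0, 0, 0, 0, 0.004, 0.008, 0.25, 0, 0, 0, 0, 0, 0.008, 0.25, 0, 0, 0, 0, 0, 0.003, 0.25, 0, 0, 0, 0, 0, 0, 0.25, 0, 0, 0, 0, 0, 0, 0.25]
}}

```text
time_s: 3.68
tcp_pos: [0.4921, 0.2601, 0.0832]
ee_rot: [[0.041, -0.999, 0.001], [-0.999, -0.041, 0.001], [-0.001, -0.001, -1.0]]
wrist_force: [0.1, -0.2, 0.1]
gripper_width: 0.251
gripper_force: 0.0
```

Emit:
{"method": "drive_tool", "body": {
  "steps": [0, 0, 0, 0, 0, 0.001, 0.25, 0, 0, 0, 0, 0, 0.001, 0.25, 0, 0, 0, 0, 0, 0, 0.25, 0, 0, 0, 0, 0, 0, 0.25]
}}

```text
time_s: 4.02
tcp_pos: [0.4923, 0.2602, 0.0824]
ee_rot: [[0.042, -0.999, 0.001], [-0.999, -0.042, 0.001], [-0.001, -0.002, -1.0]]
wrist_force: [-2.4, 0.1, 7.8]
gripper_width: 0.251
gripper_force: 4.1
```

Emit:
{"method": "drive_tool", "body": {
  "steps": [0, 0, 0, 0.003, 0, 0, 0.25, 0, 0, 0, 0.004, 0, 0, 0.25, 0, 0, 0, 0.004, 0, 0, 0.25, 0, 0, 0, 0.004, 0, 0, 0.25, 0, 0, 0, 0.004, 0, 0, 0.25, 0, 0, 0, 0.004, 0, 0, 0.25]
}}

```text
time_s: 4.52
tcp_pos: [0.4945, 0.2384, 0.0825]
ee_rot: [[0.042, -0.999, 0.005], [-0.999, -0.042, 0.004], [-0.003, -0.005, -1.0]]
wrist_force: [0.1, 2.8, 5.9]
gripper_width: 0.25
gripper_force: 2.8
```

Run:
```python
from h import *
im=r.capture('scene');cv2.imwrite('pics/s1.png',im)
print(lid('scene',.063,im,(340,230,560,380)),r.sense()['wrist_force'])
im=r.capture('top');print(lid('top',.063,im))
```

```text
(((0.49924421310424805, 0.20230644941329956), (0.0593312568962574, 0.11995626986026764), 4.337927341461182), array([[0.46512687, 0.2598689 ],
       [0.47420025, 0.14025626],
       [0.53336155, 0.14474401],
       [0.5242882 , 0.26435664]], dtype=float32)) [-0.11018925  0.33420549  4.14493067]
(((0.48442989587783813, 0.20779426395893097), (0.013640355318784714, 0.0054516964592039585), 1.5633538961410522), array([[0.4775379 , 0.21033302],
       [0.4776866 , 0.20488337],
       [0.4913219 , 0.20525551],
       [0.49117318, 0.21070516]], dtype=float32))
```

Emit:
{"method": "drive_tool", "body": {
  "steps": [0, 0, 0, 0.003, 0, 0.0005, 0.25, 0, 0, 0, 0.004, 0, 0, 0.25, 0, 0, 0, 0.004, 0, 0, 0.25, 0, 0, 0, 0.004, 0, 0, 0.25, 0, 0, 0, 0.004, 0, 0, 0.25, 0, 0, 0, 0.004, 0, 0, 0.25, 0, 0, 0, 0.004, 0, 0, 0.25, 0, 0, 0, 0.004, 0, 0, 0.25, 0, 0, 0, 0.004, 0, 0, 0.25]
}}

```text
time_s: 5.37
tcp_pos: [0.4966, 0.2038, 0.0825]
ee_rot: [[0.042, -0.999, 0.006], [-0.999, -0.042, 0.004], [-0.004, -0.006, -1.0]]
wrist_force: [0.8, 2.5, 8.3]
gripper_width: 0.248
gripper_force: 3.7
```

Run:
```python
from h import *
im=r.capture('scene')
print(lid('scene',.063,im,(340,230,560,380)),r.sense()['wrist_force'])
```

```text
(((0.4991563856601715, 0.19711601734161377), (0.059351664036512375, 0.1475553959608078), 9.759590148925781), array([[0.45740363, 0.2647955 ],
       [0.48241642, 0.11937557],
       [0.5409092 , 0.12943652],
       [0.5158963 , 0.27485645]], dtype=float32)) [0.38817711 0.91318021 6.62719942]
```

Emit:
{"method": "drive_tool", "body": {
  "steps": [0, 0, 0, 0.002, 0, 0.0006, 0.25, 0, 0, 0, 0.003, 0, 0, 0.25, 0, 0, 0, 0.003, 0, 0, 0.25, 0, 0, 0, 0.003, 0, 0, 0.25, 0, 0, 0, 0.003, 0, 0, 0.25]
}}

```text
time_s: 5.83
tcp_pos: [0.4978, 0.1903, 0.0825]
ee_rot: [[0.043, -0.999, 0.008], [-0.999, -0.043, 0.005], [-0.005, -0.008, -1.0]]
wrist_force: [-0.4, 3.1, 9.9]
gripper_width: 0.246
gripper_force: 4.8
```

Run:
```python
from h import *
im=r.capture('scene');t=r.capture('top')
print(lid('scene',.063,im,(340,230,560,380)),r.sense()['wrist_force'])
cv2.imwrite('pics/c4.png',np.hstack([cv2.resize(im[220:400,350:560],(420,360)),cv2.resize(t[190:310,130:255],(375,360))]))
```

```text
(((0.4984557628631592, 0.1923883557319641), (0.05981883034110069, 0.14255812764167786), 10.165376663208008), array([[0.4564358 , 0.2572698 ],
       [0.48159587, 0.11694948],
       [0.5404757 , 0.12750691],
       [0.51531565, 0.2678272 ]], dtype=float32)) [0.67419425 1.58650759 8.87284195]
```

View pics/c4.png

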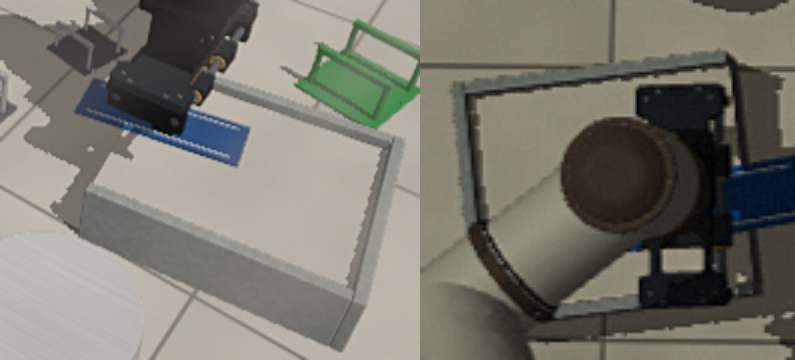

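The crop shows the lid already well past the edge (front corners at scene px (395,260), (387,276)). The mask probably loses the shadowed end, so I re-measure by hand and from the top view.

Run:
```python
from h import *
for p in [(395,260),(387.5,276),(475,283),(469,302)]: print(ray('scene',p,.063)[:2])
t=r.capture('top');h=cv2.cvtColor(t,cv2.COLOR_BGR2HSV)
m=cv2.inRange(h,(100,100,25),(130,255,255));m[:,:200]=0;m[:200]=0;m[320:]=0
c=max(cv2.findContours(m,0,1)[0],key=cv2.contourArea)
w=np.array([ray('top',p,.063)[:2] for p in c[:,0]],np.float32);print(cv2.minAreaRect(w),cv2.boxPoints(cv2.minAreaRect(w)))
im=r.capture('scene');h=cv2.cvtColor(im,cv2.COLOR_BGR2HSV)
m=cv2.inRange(h,(100,100,20),(130,255,255));m[:,:340]=0;m[:,560:]=0;m[:230]=0;m[380:]=0
m=cv2.morphologyEx(m,cv2.MORPH_OPEN,np.ones((3,3)))
c=cv2.convexHull(np.vstack([k for k in cv2.findContours(m,0,1)[0] if cv2.contourArea(k)>30]))
w=np.array([ray('scene',p,.063)[:2] for p in c[:,0]],np.float32);print(cv2.minAreaRect(w),cv2.boxPoints(cv2.minAreaRect(w)))
```

```text
[0.49178523 0.09214849]
[0.54552862 0.10550086]
[0.45274033 0.25832266]
[0.51083592 0.27006088]
((0.5079529881477356, 0.13484586775302887), (0.06077748164534569, 0.07384634763002396), 10.665093421936035) [[0.47125587 0.16550724]
 [0.4849225  0.09293653]
 [0.5446501  0.10418449]
 [0.53098345 0.1767552 ]]
((0.5080695748329163, 0.19403040409088135), (0.054211005568504333, 0.1509276181459427), 18.940248489379883) [[0.45793742 0.25661048]
 [0.5069258  0.11385443]
 [0.55820173 0.13145033]
 [0.5092133  0.27420637]]
```

Emit:
{"method": "drive_tool", "body": {
  "steps": [0, 0, 0, 0, 0, -0.02, 0.25, 0, 0, 0, 0, 0, -0.03, 0.25, 0, 0, 0, 0, 0, -0.03, 1, 0, 0, 0, 0.0348, -0.0048, 0, 1, 0, 0, 0, 0.0348, -0.0048, 0, 1, 0, 0, -0.0735, 0, 0, 0, 1, 0, 0, -0.0735, 0, 0, 0, 1, 0, 0, 0, 0, 0, 0, 1, 0, 0, 0, 0, 0, 0, 1]
}}

```text
time_s: 6.78
tcp_pos: [0.5072, 0.1186, 0.1596]
ee_rot: [[0.185, -0.983, 0.0], [-0.983, -0.185, 0.0], [-0.0, -0.0, -1.0]]
wrist_force: [0.9, -0.4, 0.2]
gripper_width: 0.696
gripper_force: 0.0
```

Run:
```python
from h import *
im=r.capture('scene');h=cv2.cvtColor(im,cv2.COLOR_BGR2HSV)
m=cv2.inRange(h,(100,100,20),(130,255,255));m[:,:340]=0;m[:,560:]=0;m[:230]=0;m[380:]=0
m=cv2.morphologyEx(m,cv2.MORPH_OPEN,np.ones((3,3)))
c=cv2.convexHull(np.vstack([k for k in cv2.findContours(m,0,1)[0] if cv2.contourArea(k)>30]))
w=np.array([ray('scene',p,.063)[:2] for p in c[:,0]],np.float32);print(cv2.minAreaRect(w),cv2.boxPoints(cv2.minAreaRect(w)))
cv2.imwrite('pics/c5.png',cv2.resize(im[200:400,340:560],(660,600)))
```

```text
((0.5006952881813049, 0.17983421683311462), (0.05879420042037964, 0.16746585071086884), 10.96737003326416) [[0.45590493 0.25644502]
 [0.48776528 0.09203782]
 [0.5454856  0.10322341]
 [0.51362526 0.2676306 ]]
```

View pics/c5.png

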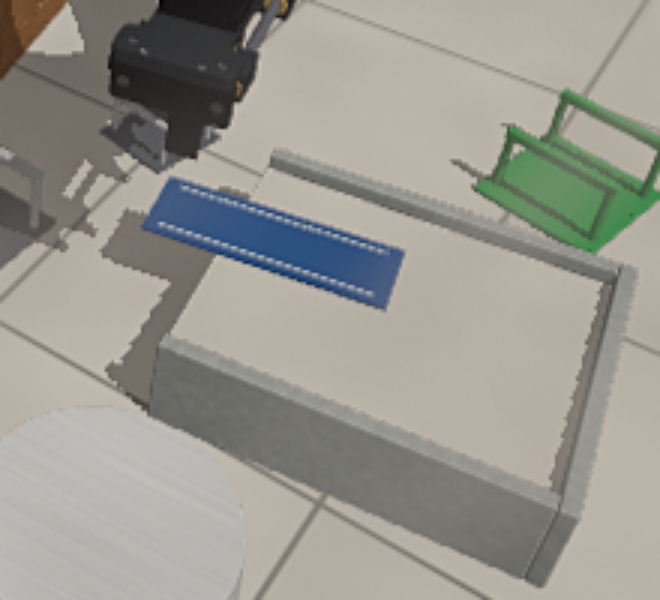

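The lid lies flat and clear, sticking out about 5 cm (front end at crop (155,205)). The full outline gives centre (0.501, 0.180) at 11°. Now I pinch 62 mm from its centre.

Emit:
{"method": "drive_tool", "body": {
  "steps": [0, 0, 0, 0.001, -0.0052, 0, 1, 0, 0, 0, 0, 0, 0, 1, 0, 0, 0, 0, 0, 0.03, 1, 0, 0, 0, 0, 0, 0.03, 1, 0, 0, 0, 0, 0, 0.025, 1, 0, 0, 0, 0, 0, 0.0135, 1, 0, 0, 0, 0, 0, 0, 1, 0, 0, 0, 0, 0, 0, 1]
}}

```text
time_s: 7.5
tcp_pos: [0.5126, 0.1189, 0.0605]
ee_rot: [[0.187, -0.982, -0.001], [-0.982, -0.187, -0.001], [0.001, 0.001, -1.0]]
wrist_force: [-0.2, 0.2, 0.8]
gripper_width: 0.999
gripper_force: 0.0
```

Emit:
{"method": "drive_tool", "body": {
  "steps": [0, 0, 0, 0, 0, 0, 0.6, 0, 0, 0, 0, 0, 0, 0.6, 0, 0, 0, 0, 0, 0, 0.6, 0, 0, 0, 0, 0, 0, 0.6, 0, 0, 0, 0, 0, 0, 0.6, 0, 0, 0, 0, 0, 0, 0.6, 0, 0, 0, 0, 0, 0, 0.6]
}}

```text
time_s: 8.08
tcp_pos: [0.5127, 0.1188, 0.0614]
ee_rot: [[0.187, -0.982, 0.001], [-0.982, -0.187, 0.0], [-0.0, -0.001, -1.0]]
wrist_force: [-0.4, -0.3, 1.0]
gripper_width: 0.679
gripper_force: 29.9
```

Emit:
{"method": "drive_tool", "body": {
  "steps": [0, 0, 0, 0, 0, 0, 0, 0, 0, 0, 0, 0, -0.003, 0, 0, 0, 0, 0, 0, -0.005, 0, 0, 0, 0, 0, 0, -0.008, 0, 0, 0, 0, 0, 0, -0.01, 0, 0, 0, 0, 0, 0, -0.01, 0, 0, 0, 0, 0, 0, -0.008, 0, 0, 0, 0, 0, 0, 0, 0]
}}

```text
time_s: 8.75
tcp_pos: [0.5139, 0.1194, 0.1075]
ee_rot: [[0.187, -0.982, 0.004], [-0.982, -0.187, 0.002], [-0.001, -0.005, -1.0]]
wrist_force: [0.6, -0.1, -0.1]
gripper_width: 0.678
gripper_force: 29.9
```

Run:
```python
from h import *
im=r.capture('scene')
cv2.imwrite('pics/c6.png',cv2.resize(im[180:380,340:560],(660,600)))
```

```text
(no output)
```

View pics/c6.png

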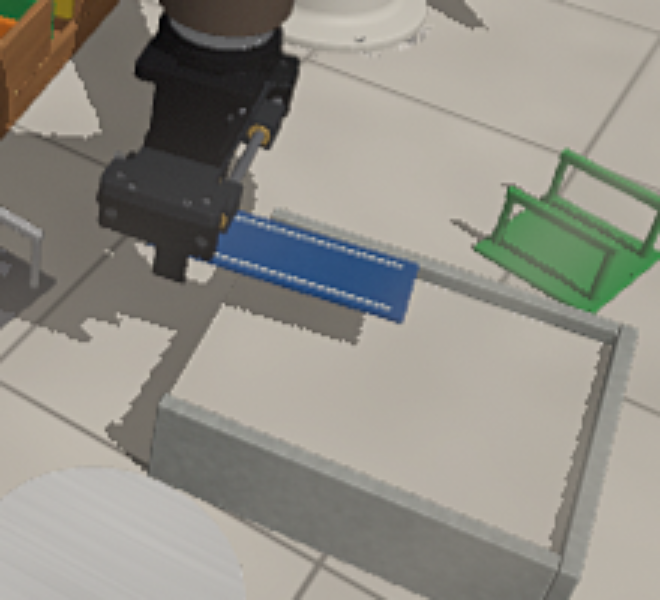

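The lid is held and roughly level, with its back corners at crop (417,265), (405,322). Now I check its pitch from them.

Run:
```python
from h import *
for z in (.08,.09,.1,.11): print(z,proj('scene',[.4572,.2569,z]),proj('scene',[.5149,.2681,z]))
print('meas',417/3+340,265/3+180,405/3+340,322/3+180)
```

```text
0.08 [475.33232858 277.90804823] [469.07594508 296.70394361]
0.09 [476.44626973 274.31241274] [470.19711879 293.07449028]
0.1 [477.57623269 270.66506129] [471.33520699 289.39028147]
0.11 [478.7225656  266.96487004] [472.49059538 285.65006869]
meas 479.0 268.3333333333333 475.0 287.3333333333333
```

Emit:
{"method": "drive_tool", "body": {
  "steps": [0, 0, 0, 0, 0, -0.015, 0, 0, 0, 0, 0.01, -0.005, -0.015, 0, 0, 0, 0, 0.02, -0.0102, -0.01, 0, 0, 0, 0, 0.026, -0.0133, 0, 0, 0, 0, 0, 0.026, -0.0133, 0, 0, 0, 0, 0, 0.026, -0.0133, 0, 0, 0, 0, 0, 0.026, -0.0133, 0, 0, 0, 0, 0, 0.022, -0.0112, 0, 0, 0, 0, 0, 0.014, -0.0071, 0, 0, 0, 0, 0, 0.0066, -0.0032, 0, 0]
}}

```text
time_s: 9.63
tcp_pos: [0.6345, -0.0398, 0.1439]
ee_rot: [[0.185, -0.983, -0.001], [-0.983, -0.185, -0.0], [0.0, 0.001, -1.0]]
wrist_force: [0.4, -0.2, -0.8]
gripper_width: 0.68
gripper_force: 29.9
```

Emit:
{"method": "drive_tool", "body": {
  "steps": [0, 0, -0.05, 0, 0, 0, 0, 0, 0, -0.09, 0, 0, 0, 0, 0, 0, -0.1, 0, 0, 0, 0, 0, 0, -0.1, 0, 0, 0, 0, 0, 0, -0.1, 0, 0, 0, 0, 0, 0, -0.1, 0, 0, 0, 0, 0, 0, -0.1, 0, 0, 0, 0, 0, 0, -0.1, 0, 0, 0, 0, 0, 0, -0.1, 0, 0, 0, 0, 0, 0, -0.1, 0, 0, 0, 0]
}}

```text
time_s: 10.47
tcp_pos: [0.6332, -0.0373, 0.1445]
ee_rot: [[0.906, -0.424, -0.001], [-0.424, -0.906, 0.0], [-0.001, 0.0, -1.0]]
wrist_force: [-0.0, 0.3, -1.4]
gripper_width: 0.681
gripper_force: 29.9
```

Emit:
{"method": "drive_tool", "body": {
  "steps": [0, 0, -0.1, 0, 0, 0, 0, 0, 0, -0.1, 0, 0, 0, 0, 0, 0, -0.1, 0, 0, 0, 0, 0, 0, -0.0725, 0, 0, 0, 0, 0, 0, 0, 0, 0, 0, 0, 0, 0, 0, 0, 0, 0, 0, 0, 0, 0, 0, 0, 0, 0]
}}

```text
time_s: 11.05
tcp_pos: [0.6336, -0.0376, 0.1448]
ee_rot: [[0.997, -0.072, -0.0], [-0.072, -0.997, 0.0], [-0.0, -0.0, -1.0]]
wrist_force: [-0.6, -0.8, -0.9]
gripper_width: 0.679
gripper_force: 29.9
```

Emit:
{"method": "drive_tool", "body": {
  "steps": [0, -0.015, 0, 0.002, 0, 0.015, 0, 0, 0, 0, 0, 0, 0.02, 0, 0, 0, 0, 0, 0, 0.02, 0, 0, 0, 0, 0, 0, 0.013, 0, 0, 0, 0, 0, 0, 0.007, 0, 0, 0, 0, 0, 0, 0.003, 0, 0, 0, 0, 0, 0, 0, 0, 0, 0, 0, 0, 0, 0, 0]
}}

```text
time_s: 11.72
tcp_pos: [0.6355, -0.038, 0.0674]
ee_rot: [[0.997, -0.07, -0.014], [-0.07, -0.998, 0.001], [-0.014, -0.0, -1.0]]
wrist_force: [0.5, -0.0, -1.7]
gripper_width: 0.674
gripper_force: 29.9
```

Emit:
{"method": "drive_tool", "body": {
  "steps": [0, 0, 0, 0, 0, 0.0015, 0, 0, 0, 0, 0, 0, 0.0015, 0, 0, 0, 0, 0, 0, 0, 0, 0, 0, 0, 0, 0, 0, 0]
}}

```text
time_s: 12.05
tcp_pos: [0.635, -0.038, 0.0643]
ee_rot: [[0.997, -0.07, -0.014], [-0.07, -0.998, 0.001], [-0.014, -0.0, -1.0]]
wrist_force: [-0.9, -0.1, -1.1]
gripper_width: 0.679
gripper_force: 29.9
```

Emit:
{"method": "drive_tool", "body": {
  "steps": [0, 0, 0, 0, 0, 0.001, 0, 0, 0, 0, 0, 0, 0, 0, 0, 0, 0, 0, 0, 0.001, 0, 0, 0, 0, 0, 0, 0, 0, 0, 0, 0, 0, 0, 0, 0]
}}

```text
time_s: 12.47
tcp_pos: [0.6348, -0.038, 0.0619]
ee_rot: [[0.997, -0.07, -0.015], [-0.07, -0.998, 0.001], [-0.015, 0.0, -1.0]]
wrist_force: [-0.4, 0.3, -1.0]
gripper_width: 0.675
gripper_force: 29.9
```

Emit:
{"method": "drive_tool", "body": {
  "steps": [0, 0, 0, 0, 0, 0.0007, 0, 0, 0, 0, 0, 0, 0, 0, 0, 0, 0, 0, 0, 0, 0]
}}

```text
time_s: 12.72
tcp_pos: [0.6349, -0.038, 0.0615]
ee_rot: [[0.997, -0.07, -0.015], [-0.07, -0.998, 0.001], [-0.015, 0.0, -1.0]]
wrist_force: [-0.5, 0.7, 1.1]
gripper_width: 0.681
gripper_force: 29.9
```

Emit:
{"method": "drive_tool", "body": {
  "steps": [0, 0, 0, 0, 0, 0.0007, 0, 0, 0, 0, 0, 0, 0, 0, 0, 0, 0, 0, 0, 0, 0]
}}

```text
time_s: 12.97
tcp_pos: [0.6349, -0.038, 0.061]
ee_rot: [[0.997, -0.07, -0.015], [-0.07, -0.998, 0.001], [-0.015, 0.0, -1.0]]
wrist_force: [-0.7, 0.9, 3.3]
gripper_width: 0.675
gripper_force: 29.9
```

Emit:
{"method": "drive_tool", "body": {
  "steps": [0, 0, 0, 0, 0, 0, 0.75, 0, 0, 0, 0, 0, 0, 0.85, 0, 0, 0, 0, 0, 0, 1, 0, 0, 0, 0, 0, 0, 1, 0, 0, 0, 0, 0, 0, 1, 0, 0, 0, 0, 0, 0, 1, 0, 0.015, 0, 0, 0, -0.02, 1, 0, 0, 0, 0, 0, -0.03, 1, 0, 0, 0, 0, 0, -0.03, 1, 0, 0, 0, 0, 0, 0, 1]
}}

```text
time_s: 13.8
tcp_pos: [0.6391, -0.0379, 0.1476]
ee_rot: [[0.998, -0.069, 0.013], [-0.069, -0.998, 0.0], [0.013, -0.001, -1.0]]
wrist_force: [0.6, 0.9, 0.4]
gripper_width: 0.996
gripper_force: 0.0
```

Emit:
{"method": "drive_tool", "body": {
  "steps": [0, 0, 0, 0.04, 0, -0.02, 1, 0, 0, 0, 0.04, 0, -0.02, 1, 0, 0, 0, 0.04, 0, 0, 1, 0, 0, 0, 0, 0, 0, 1]
}}

```text
time_s: 14.13
tcp_pos: [0.7554, -0.0466, 0.1755]
ee_rot: [[0.997, -0.071, 0.004], [-0.071, -0.997, -0.001], [0.004, 0.0, -1.0]]
wrist_force: [0.5, -0.1, -1.5]
gripper_width: 1.002
gripper_force: 0.0
```

Run:
```python
from h import *
for n in('scene','top'):
    im=r.capture(n);h=cv2.cvtColor(im,cv2.COLOR_BGR2HSV)
    m=cv2.inRange(h,(100,100,20),(130,255,255));m[:,560:]=0;m[:150]=0;m[400:]=0
    m=cv2.morphologyEx(m,cv2.MORPH_OPEN,np.ones((3,3)))
    c=max(cv2.findContours(m,0,1)[0],key=cv2.contourArea)
    print(n,cv2.boundingRect(c));a,b=cv2.boundingRect(c)[:2]
    w=np.array([ray(n,p,.063)[:2] for p in c[:,0]],np.float32);print(cv2.minAreaRect(w),cv2.boxPoints(cv2.minAreaRect(w)))
    if n=='scene': cv2.imwrite('pics/c7.png',cv2.resize(im[b-60:b+120,a-90:a+130],(733,600)))
```

```text
scene (292, 234, 62, 48)
((0.572809636592865, -0.0381774827837944), (0.05907774344086647, 0.1690194010734558), 89.13580322265625) [[ 0.48786405 -0.06643838]
 [ 0.65686417 -0.06898762]
 [ 0.65775526 -0.00991659]
 [ 0.4887551  -0.00736735]]
top (295, 201, 24, 63)
((0.5712684988975525, -0.035949986428022385), (0.06136608123779297, 0.17032776772975922), 89.5012435913086) [[ 0.48584074 -0.06589053]
 [ 0.6561621  -0.0673732 ]
 [ 0.65669626 -0.00600944]
 [ 0.4863749  -0.00452677]]
```

View pics/c7.png

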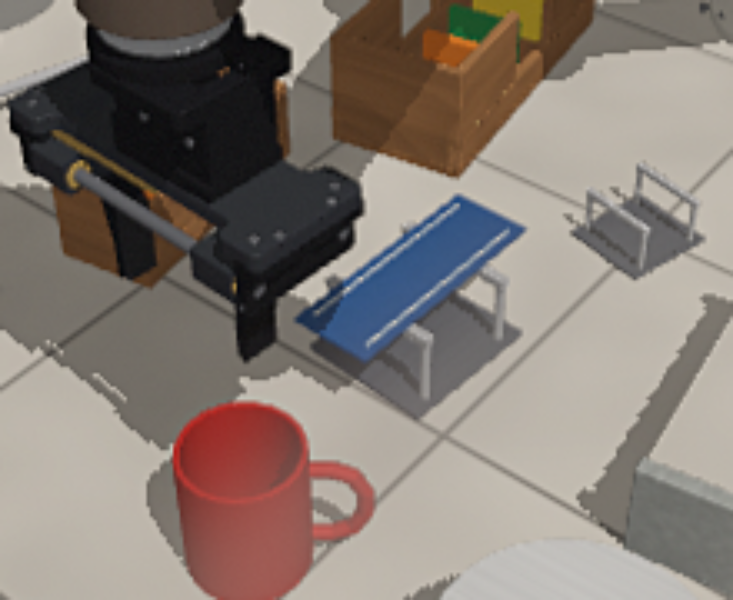

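The lid lies level across both bars of the large grey stand, centre (0.572, -0.037), long axis at -0.7°. Now the middle grasp.

Emit:
{"method": "drive_tool", "body": {
  "steps": [0, -0.004, -0.059, 0, 0, 0, 1, 0, 0, 0, -0.0367, -0.0015, 0, 1, 0, 0, 0, -0.0367, -0.0015, 0, 1, 0, 0, 0, -0.0367, -0.0015, 0, 1, 0, 0, 0, -0.0367, -0.0015, 0, 1, 0, 0, 0, -0.0367, -0.0015, 0, 1, 0, 0, 0, 0, 0, 0.03, 1, 0, 0, 0, 0, 0, 0, 1, 0, 0, 0, 0, 0, 0, 1]
}}

```text
time_s: 14.98
tcp_pos: [0.5644, -0.0367, 0.1485]
ee_rot: [[1.0, -0.011, -0.006], [-0.011, -1.0, -0.0], [-0.006, 0.001, -1.0]]
wrist_force: [-0.0, 0.9, 0.4]
gripper_width: 1.004
gripper_force: 0.0
```

Emit:
{"method": "drive_tool", "body": {
  "steps": [0, 0.005, 0, 0.0076, 0, 0, 1, 0, 0, 0, 0, 0, 0.03, 1, 0, 0, 0, 0, 0, 0.03, 1, 0, 0, 0, 0, 0, 0.02, 1, 0, 0, 0, 0, 0, 0.007, 1, 0, 0, 0, 0, 0, 0, 1, 0, 0, 0, 0, 0, 0, 1]
}}

```text
time_s: 15.57
tcp_pos: [0.5753, -0.0366, 0.0623]
ee_rot: [[1.0, -0.011, 0.003], [-0.011, -1.0, -0.0], [0.003, 0.0, -1.0]]
wrist_force: [0.7, -0.1, 0.6]
gripper_width: 1.0
gripper_force: 0.0
```

Emit:
{"method": "drive_tool", "body": {
  "steps": [0, 0, 0, 0, 0, 0, 0, 0, 0, 0, 0, 0, 0, 0, 0, 0, 0, 0, 0, 0, 0, 0, 0, 0, 0, 0, 0, 0, 0, 0, 0, 0, 0, 0, 0, 0, 0, 0, 0, 0, 0, 0, 0, 0, 0, 0, 0, 0, 0]
}}

```text
time_s: 16.15
tcp_pos: [0.5738, -0.0365, 0.0621]
ee_rot: [[1.0, -0.011, 0.002], [-0.011, -1.0, 0.0], [0.002, -0.0, -1.0]]
wrist_force: [-1.1, 0.7, 3.8]
gripper_width: 0.674
gripper_force: 30.0
```

Emit:
{"method": "drive_tool", "body": {
  "steps": [0, 0, 0, 0, 0, -0.003, 0, 0, 0, 0, 0, 0, -0.006, 0, 0, 0, 0, 0, 0, -0.01, 0, 0, 0, 0, 0, 0, -0.015, 0, 0, 0, 0, 0, 0, -0.02, 0, 0, 0, 0, 0, 0, -0.018, 0, 0, 0, 0, 0, 0, -0.01, 0, 0, 0, 0, 0, 0, 0, 0, 0, 0, 0, 0, 0, 0, 0, 0, 0, 0, 0, 0, 0, 0]
}}

```text
time_s: 16.98
tcp_pos: [0.5726, -0.0366, 0.1425]
ee_rot: [[1.0, -0.012, -0.001], [-0.012, -1.0, 0.0], [-0.001, -0.0, -1.0]]
wrist_force: [-0.4, 0.6, -1.7]
gripper_width: 0.681
gripper_force: 30.0
```

Run:
```python
from h import *
s=r.sense();print(s['tcp_pos'],s['time_s'])
z=s['tcp_pos'][2]+.001
for n in('scene','top'):
    im=r.capture(n);h=cv2.cvtColor(im,cv2.COLOR_BGR2HSV)
    m=cv2.inRange(h,(100,100,20),(130,255,255));m[:,560:]=0;m[:150]=0;m[400:]=0
    m=cv2.morphologyEx(m,cv2.MORPH_OPEN,np.ones((3,3)))
    k=[k for k in cv2.findContours(m,0,1)[0] if cv2.contourArea(k)>60];print(len(k),[cv2.boundingRect(q) for q in k])
    c=cv2.convexHull(np.vstack(k))
    w=np.array([ray(n,p,z)[:2] for p in c[:,0]],np.float32);print(cv2.minAreaRect(w),cv2.boxPoints(cv2.minAreaRect(w)))
```

```text
[ 0.57256751 -0.03661403  0.14252993] 16.9833
1 [(291, 218, 44, 34)]
((0.6047667264938354, -0.03347447142004967), (0.06029420346021652, 0.10744515806436539), 82.0787582397461) [[ 0.54740214 -0.05593032]
 [ 0.65382206 -0.07073753]
 [ 0.6621313  -0.01101862]
 [ 0.5557114   0.00378858]]
1 [(294, 238, 22, 24)]
((0.5164841413497925, -0.033852048218250275), (0.0599214993417263, 0.05459243804216385), 0.632740318775177) [[ 0.4862238  -0.00688836]
 [ 0.48682663 -0.06147746]
 [ 0.54674447 -0.06081574]
 [ 0.5461416  -0.00622663]]
```

Emit:
{"method": "drive_tool", "body": {
  "steps": [0, 0, 0, -0.001, 0.012, 0, 0, 0, 0, 0, -0.001, 0.024, 0, 0, 0, 0, 0, -0.0014, 0.029, 0, 0, 0, 0, 0, -0.0014, 0.029, 0, 0, 0, 0, 0, -0.0014, 0.029, 0, 0, 0, 0, 0, -0.0014, 0.029, 0, 0, 0, 0, 0, -0.0014, 0.029, 0, 0, 0, 0, 0, -0.0014, 0.029, 0, 0, 0, 0, 0, -0.001, 0.0167, 0, 0, 0, 0, 0, 0, 0.008, 0, 0]
}}

```text
time_s: 17.92
tcp_pos: [0.5582, -0.2739, 0.1423]
ee_rot: [[1.0, -0.014, -0.001], [-0.014, -1.0, 0.0], [-0.001, -0.0, -1.0]]
wrist_force: [0.0, -0.3, -0.4]
gripper_width: 0.674
gripper_force: 30.0
```

Emit:
{"method": "drive_tool", "body": {
  "steps": [0, 0, -0.057, 0, 0, 0, 0, 0, 0, -0.057, 0, 0, 0, 0, 0, 0, -0.057, 0, 0, 0, 0, 0, 0, 0, 0, 0, 0, 0, 0, 0, 0, 0, 0, 0, 0, 0, 0, 0, 0, 0, 0, 0, 0, 0, 0, 0, 0, 0, 0]
}}

```text
time_s: 18.5
tcp_pos: [0.5594, -0.2709, 0.1434]
ee_rot: [[0.987, 0.159, 0.001], [0.159, -0.987, 0.0], [0.001, -0.0, -1.0]]
wrist_force: [-0.2, 0.0, -0.6]
gripper_width: 0.674
gripper_force: 30.0
```

Emit:
{"method": "drive_tool", "body": {
  "steps": [0, 0, 0, -0.001, 0, 0.012, 0, 0, 0, 0, 0, 0, 0.02, 0, 0, 0, 0, 0, 0, 0.02, 0, 0, 0, 0, 0, 0, 0.01, 0, 0, 0, 0, 0, 0, 0.004, 0, 0, 0, 0, 0, 0, 0, 0, 0, 0, 0, 0, 0, 0, 0, 0, 0, 0, 0, 0, 0, 0]
}}

```text
time_s: 19.17
tcp_pos: [0.5594, -0.2715, 0.0788]
ee_rot: [[0.987, 0.159, 0.003], [0.159, -0.987, -0.001], [0.003, 0.001, -1.0]]
wrist_force: [-0.1, -0.1, -0.0]
gripper_width: 0.674
gripper_force: 30.0
```

Run:
```python
from h import *
s=r.sense();print(s['tcp_pos'],s['time_s'])
z=s['tcp_pos'][2]+.001
o=[]
for n,(a,b,w_,h_) in (('scene',(210,170,95,100)),('top',(360,190,70,100))):
    im=r.capture(n);h=cv2.cvtColor(im,cv2.COLOR_BGR2HSV)
    m=cv2.inRange(h,(100,100,20),(130,255,255));m[:,560:]=0;m[:150]=0;m[400:]=0
    m=cv2.morphologyEx(m,cv2.MORPH_OPEN,np.ones((3,3)))
    k=[k for k in cv2.findContours(m,0,1)[0] if cv2.contourArea(k)>30];print(n,[cv2.boundingRect(q) for q in k])
    c=cv2.convexHull(np.vstack(k))
    w=np.array([ray(n,p,z)[:2] for p in c[:,0]],np.float32);print(cv2.minAreaRect(w),cv2.boxPoints(cv2.minAreaRect(w)))
    o.append(cv2.resize(im[b:b+h_,a:a+w_],None,fx=4.8,fy=4.8,interpolation=cv2.INTER_CUBIC))
cv2.imwrite('pics/c8.png',np.hstack(o))
```

```text
[ 0.55942326 -0.27153643  0.07876847] 19.1667
scene [(224, 203, 36, 28)]
((0.5880285501480103, -0.26885467767715454), (0.11016113311052322, 0.058720722794532776), 8.440153121948242) [[ 0.5292351  -0.24789682]
 [ 0.53785396 -0.30598158]
 [ 0.646822   -0.28981254]
 [ 0.63820314 -0.23172778]]
top [(386, 246, 23, 24)]
((0.5034075975418091, -0.27884671092033386), (0.0599251389503479, 0.057554103434085846), 7.755351543426514) [[ 0.46983582 -0.2543761 ]
 [ 0.4776024  -0.3114038 ]
 [ 0.5369794  -0.3033173 ]
 [ 0.52921283 -0.24628961]]
```

View pics/c8.png

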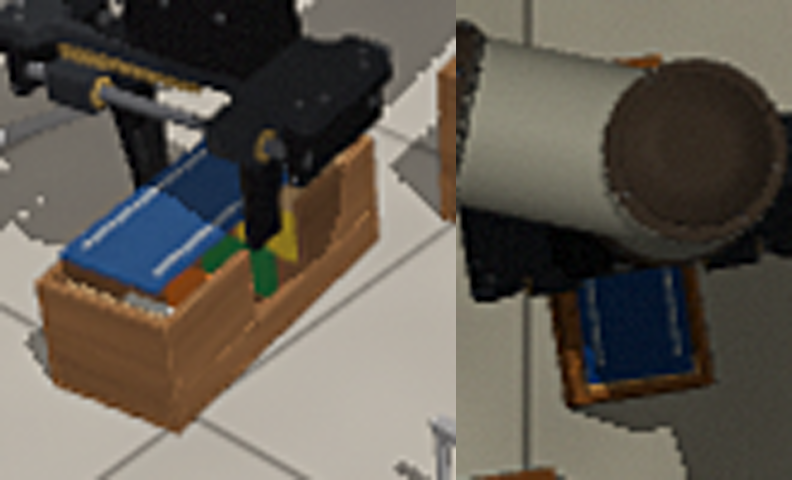

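The insets show the lid just above the rim, parallel to the box, with equal side gaps (top inset tail corners (590,385), (690,372) inside the rim (565,405), (712,380)). Measured ends match the target within 2-3 mm, so I lower it.

Emit:
{"method": "drive_tool", "body": {
  "steps": [0, 0, 0, 0, 0, 0.004, 0, 0, 0, 0, 0, 0, 0.004, 0, 0, 0, 0, 0, 0, 0.004, 0, 0, 0, 0, 0, 0, 0.003, 0, 0, 0, 0, 0, 0, 0, 0, 0, 0, 0, 0, 0, 0, 0]
}}

```text
time_s: 19.77
tcp_pos: [0.5583, -0.2713, 0.062]
ee_rot: [[0.987, 0.159, 0.0], [0.159, -0.987, 0.0], [0.0, -0.0, -1.0]]
wrist_force: [0.3, -0.2, -1.3]
gripper_width: 0.678
gripper_force: 30.0
```

Emit:
{"method": "drive_tool", "body": {
  "steps": [0, 0, 0, 0, 0, 0.001, 0, 0, 0, 0, 0, 0, 0.001, 0, 0, 0, 0, 0, 0, 0, 0, 0, 0, 0, 0, 0, 0, 0]
}}

```text
time_s: 20.1
tcp_pos: [0.5585, -0.2713, 0.0605]
ee_rot: [[0.987, 0.159, 0.001], [0.159, -0.987, 0.0], [0.001, 0.0, -1.0]]
wrist_force: [0.1, 0.2, -0.5]
gripper_width: 0.682
gripper_force: 30.0
```

Emit:
{"method": "drive_tool", "body": {
  "steps": [0, 0, 0, 0, 0, 0.0008, 0, 0, 0, 0, 0, 0, 0, 0, 0, 0, 0, 0, 0, 0, 0]
}}

```text
time_s: 20.35
tcp_pos: [0.5587, -0.2713, 0.0602]
ee_rot: [[0.987, 0.159, 0.002], [0.159, -0.987, -0.0], [0.001, 0.0, -1.0]]
wrist_force: [-0.3, 0.7, 2.3]
gripper_width: 0.679
gripper_force: 30.0
```

Emit:
{"method": "drive_tool", "body": {
  "steps": [0, 0, 0, 0, 0, 0.0008, 0, 0, 0, 0, 0, 0, 0, 0, 0, 0, 0, 0, 0, 0, 0]
}}

```text
time_s: 20.6
tcp_pos: [0.5587, -0.2713, 0.0601]
ee_rot: [[0.987, 0.159, 0.002], [0.159, -0.987, -0.0], [0.002, 0.001, -1.0]]
wrist_force: [-2.0, 1.5, 5.7]
gripper_width: 0.682
gripper_force: 30.0
```

Seated at the expected height (0.060) with firm contact. Release and rise.

Emit:
{"method": "drive_tool", "body": {
  "steps": [0, 0, 0, 0, 0, 0, 0.75, 0, 0, 0, 0, 0, 0, 0.85, 0, 0, 0, 0, 0, 0, 1, 0, 0, 0, 0, 0, 0, 1, 0, 0, 0, 0, 0, 0, 1, 0, 0, 0, 0, 0, 0, 1, 0, 0, 0, 0, 0, -0.02, 1, 0, 0, 0, 0, 0, -0.03, 1, 0, 0, 0, 0, 0, -0.04, 1, 0, 0, 0, 0, 0, -0.04, 1]
}}

```text
time_s: 21.43
tcp_pos: [0.5576, -0.2712, 0.1894]
ee_rot: [[0.987, 0.159, -0.002], [0.159, -0.987, 0.001], [-0.002, -0.001, -1.0]]
wrist_force: [1.2, 0.2, 0.4]
gripper_width: 1.001
gripper_force: 0.0
```

Emit:
{"method": "drive_tool", "body": {
  "steps": [0, 0, 0, 0, -0.04, -0.02, 1, 0, 0, 0, 0, -0.04, 0, 1, 0, 0, 0, 0, -0.04, 0, 1, 0, 0, 0, 0, -0.04, 0, 1, 0, 0, 0, 0, -0.04, 0, 1, 0, 0, 0, 0, -0.03, 0, 1, 0, 0, 0, 0, 0, 0, 1]
}}

```text
time_s: 22.02
tcp_pos: [0.5214, -0.0429, 0.2079]
ee_rot: [[0.986, 0.164, 0.002], [0.164, -0.986, 0.001], [0.002, -0.001, -1.0]]
wrist_force: [-0.5, 0.4, -0.7]
gripper_width: 1.002
gripper_force: 0.0
```

Run:
```python
from h import *
for n in('scene','top'):
    im=r.capture(n);h=cv2.cvtColor(im,cv2.COLOR_BGR2HSV)
    m=cv2.inRange(h,(100,100,20),(130,255,255));m[:,560:]=0;m[:150]=0;m[400:]=0
    m=cv2.morphologyEx(m,cv2.MORPH_CLOSE,np.ones((3,3)))
    k=[k for k in cv2.findContours(m,0,1)[0] if cv2.contourArea(k)>60];print(n,[cv2.boundingRect(q) for q in k])
    c=max(k,key=cv2.contourArea)
    w=np.array([ray(n,p,.061)[:2] for p in c[:,0]],np.float32);print(cv2.minAreaRect(w),cv2.boxPoints(cv2.minAreaRect(w)))
```

```text
scene [(224, 196, 58, 40)]
((0.5556485652923584, -0.27260637283325195), (0.16816572844982147, 0.06018531322479248), 7.547183036804199) [[ 0.46834165 -0.25381806]
 [ 0.47624654 -0.31348202]
 [ 0.6429555  -0.29139468]
 [ 0.6350506  -0.23173073]]
top [(379, 207, 30, 63)]
((0.5568463802337646, -0.2728566825389862), (0.16833722591400146, 0.061259787529706955), 8.040251731872559) [[ 0.469221   -0.25430045]
 [ 0.47778928 -0.31495807]
 [ 0.64447176 -0.29141292]
 [ 0.6359035  -0.2307553 ]]
```

Both views put the lid at (0.556, -0.273), about 8° and level, within 2 mm of the recess centre. I hand in.

```bash
python3 -c "
from station import r
print(r.finish_job())"
```

```text
the job is handed in; nothing more can be done
None
```

The lid is released in the recess of the 190 mm tea box, about 2 mm off centre and about 1° off the box's long axis by both cameras, and the job was handed in at about 22 s; no verdict came back.

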